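Build up the nested detector shield

TASK

Build up the nested shield in the black well block: put the largest steel cup into the well, then the middle cup inside it, then the smallest cup inside that, and last close it with the knobbed lid, one after another in that order. Each must sit upright and fully down, its collar (or the lid's disc) flat on the rim below; lower each one into place rather than dropping it. Do not disturb the camera, bottle, wrench or screwdriver, and leave everything released and at rest.

Things in the scene. Friction and masses are not known exactly. Their poses are not given: they have to be found in the camera images.
- large_cup: Largest of three steel cups, open-topped, 66 mm tall, 0.38 kg, standing on its narrow foot. Upper 24 mm: straight collar, 66 mm across (grip here from above). Below the collar's flat underside: 55 mm, tapering to a 41 mm foot. Mouth 50 mm wide, 62 deep. Origin: centre of the foot's underside, z up. Seated: collar on the well's top, origin 3 mm above the well's.
- middle_cup: Middle of three steel cups, open-topped, 64 mm tall, 0.28 kg, standing on its narrow foot. Upper 24 mm: straight collar, 57 mm across (grip here from above). Below the collar's flat underside: 46 mm, tapering to a 34 mm foot. Mouth 37 mm wide, 60 deep. Origin: centre of the foot's underside, z up. Seated: collar proud on the largest's rim, origin 26 mm above its origin.
- small_cup: Smallest of three steel cups, open-topped, 60 mm tall, 0.16 kg, standing on its narrow foot. Upper 24 mm: straight collar, 46 mm across (grip here from above). Below the collar's flat underside: 33 mm, tapering to a 22 mm foot. Mouth 23 mm wide, 56 deep. Origin: centre of the foot's underside, z up. Seated: collar proud on the middle's rim, origin 28 mm above its origin.
- lid: Steel lid, 42 mm tall, 0.09 kg: disc 36 mm across, 6 thick; on it a round knob (the grip) 18 mm across, 24 tall; under it a plug 12 mm long, tapering 19 to 14 mm, on which it stands at the start. Origin: centre of the plug's underside, z up. Seated: disc flat on the smallest cup's rim, origin 48 mm above that cup's.
- well: Well block, bolted to the deck: a black upright round block 84 mm in diameter and 45 mm tall, on a 100 mm flange with six bolts, with a straight hole 59 mm in diameter from the top down to the deck. Origin: centre of its underside on the deck; z up. It stands at a different place at every start.
- camera: Bystander, leave alone: black square camera body 54 x 54 mm with cooling fins and a short lens on top, 71 mm tall, 0.4 kg, loose among the task's things. Origin: centre of its underside.
- bottle: Bystander, leave alone: white bottle standing loose on the right, 60 mm in diameter, 150 mm tall. Origin: centre of its underside.
- wrench: Bystander, leave alone: loose steel wrench 150 mm long lying flat to the left of the task's things. Origin: on its underside; x along its length.
- screwdriver: Bystander, leave alone: loose grey-handled screwdriver 180 mm long lying flat beyond the task's things. Origin: on its underside; x along its length. Also on the deck: three low bolted clamps, up to 13 mm high, between the task's things; bolted instruments stand at the sides and back.
There are look-alikes about, which are no part of the job. What is shaped like the middle_cup but green is not meant. What is shaped like the small_cup but yellow is not meant.

How it is judged:
On the way, in this order (a step that is already met when the one before it is completed fails the run):
1. the largest cup sits in the well block, its collar down on the block's top (horizontal distance between large_cup and well below 0.0045 m and z of large_cup in the frame of well between 0.0005 and 0.0055 m and angle between large_cup's own z axis and vertical below 0.06 rad), for 0.2 s.
2. the middle cup sits in the largest, its collar down on the rim (horizontal distance between middle_cup and large_cup below 0.0045 m and z of middle_cup in the frame of large_cup between 0.0235 and 0.0285 m and angle between middle_cup's own z axis and vertical below 0.06 rad), for 0.2 s.
3. the small cup sits in the middle one, its collar down on the rim (horizontal distance between small_cup and middle_cup below 0.0045 m and z of small_cup in the frame of middle_cup between 0.0255 and 0.0305 m and angle between small_cup's own z axis and vertical below 0.06 rad), for 0.2 s.
At the end, for the whole second after the job is handed in: Largest cup in the well, middle cup in the largest, smallest in the middle, lid on the smallest: each within 4.5 mm of the centre of what it sits in, within 2.5 mm of its fully seated height, tilted less than 0.06 rad (3.4 degrees), at rest and released (all of step 1 and all of step 2 and all of step 3 and horizontal distance between lid and small_cup below 0.0045 m and z of lid in the frame of small_cup between 0.0455 and 0.0505 m and angle between lid's own z axis and vertical below 0.06 rad and linear speed of each of large_cup, middle_cup, small_cup, lid below 0.02 m/s and angular speed of each of large_cup, middle_cup, small_cup, lid below 0.2 rad/s); the robot touches nothing.
It fails at once if a bystander (camera, bottle, wrench or screwdriver) is pushed more than 25 mm or tipped over (distance of any of camera, bottle, wrench, screwdriver from where it was at the start of the episode above 0.025 m or angle between any of camera, bottle's own z axis and vertical above 0.4 rad).
It fails at once if a cup or the lid is let fall (over 0.6 m/s with no finger on it, a fall of about 18 mm) ((linear speed of large_cup above 0.6 m/s and contact force between the fingers and large_cup below 0.02 N) or (linear speed of middle_cup above 0.6 m/s and contact force between the fingers and middle_cup below 0.02 N) or (linear speed of small_cup above 0.6 m/s and contact force between the fingers and small_cup below 0.02 N) or (linear speed of lid above 0.6 m/s and contact force between the fingers and lid below 0.02 N)).
It also fails if it takes over 128 s, if anything falls off the work surface, if the arm or the gripper's body presses on something with over 40 N, if the wrist force passes 120 N, or if a joint passes its speed limit or range.

ROBOT

A 6-joint arm with a two-finger parallel gripper is mounted at the origin on the work surface. World frame = base frame: x ahead of the robot, y to its left, z up, the work surface at z = 0. Lengths are in m, angles in rad, forces in N, time in s.
With the tool pointing down it reaches from about 0.375 to 0.9 m from the base axis. Payload 3.1 kg.
Tool frame: the origin (TCP) lies on the mounting face of the last link; the fingertips stand 182 mm ahead of it and the grasp point (between the pads) lies 164 mm ahead of it; z points along the fingers, y is the direction in which the jaws open and shut (so a half turn about z gives the same grasp; the last joint's range is limited). The gripper opens to 87 mm and grips with 3 to 60 N. Pads are 19 mm wide; open, the fingers measure 117 mm over their backs; the gripper's body (75 mm by 190 mm) begins 51 mm behind the grasp point.
Start: joints at [0.932, 0.527, 1.433, -0, 1.181, -0.178], TCP at [0.277, 0.56, 0.405] pointing down, gripper open.
Joint ranges: [-3.08, 3.08], [-0.75, 2.2], [0.22, 2.44], [-1.43, 4.57], [0, 2.65], [-2.85, 2.85]. Speed limits (rad/s): [2.79, 2.79, 3.14, 3.14, 3.14, 3.14].

INTERFACE

Orientations are given as a unit quaternion [x, y, z, w].
In Python, from rig import robot, camera, camera_model gives the robot as it stands.
- The arm moves only by the tool drive_tool, never from a script. Its argument "plan" is a list that holds one entry, the list of rows, each a list of 6 numbers: the shift along the world's x, y, z in units of 2.5 cm (1.0 is 2.5 cm), then the turn, a rotation vector about the world's x, y, z in units of 6 degrees (1.0 is 6 degrees). A call has 1 to 8 rows; each row shifts and turns the commanded pose from where the row before left it; what a row does not reach is not made up. A row lasts 1/8 s, in which the tool goes at most 62.5 mm and 10.7 degrees, less where a joint would pass 70% of its speed; a pose out of reach is approached as far as the arm can. A call with a number of a shift or a turn outside -1 to 1 is refused whole. A call with a gripper value outside its range is refused whole. "grip" is the closure, from 0 (fully open) to 1 (shut), set as the call begins (left out, the last holds). The fingers move at their own pace and stop on an object; "force" is the grip in N (left out, the last holds). Time passes only in rows, so rows that do not move let the fingers close. It gives the time, the measured TCP pose, the force and the opening at its end, in the units of the state.
- robot.get_obs(): the state, without advancing time (a new reading comes with each control period).
- camera(name): name is "scene" or "top" or "wrist"; returns the picture (420x560x3 uint8, red, green, blue); there is no depth.
- camera_model(name): a dict with "K" (3x3 intrinsics, pixels), "world_to_cam" (4x4, takes a point from world to camera coordinates); the wrist camera has in their place "tool_from_camera" (4x4, takes a point from camera to tool coordinates, whose origin is the TCP and whose axes are the flange's). Camera axes: x right, y up, looking along -z (the intrinsics and any distortion apply to the point x, -y, -z); pixel columns grow to the right and rows downward; lengths in m; the calibration is good to about 2 mm. A picture is of the moment at which its call begins: read the wrist's pose just before it. camera_model takes no time and is no camera call.
- robot.hand_in(): hands the job in, once; it reports no verdict.
The state is a dict: "time": time; "q": joint angles; "joint_velocities": joint speeds; "joint_torque": joint torques, N m; "position": TCP position; "tool_rot": TCP orientation; "ft_force": force on the tool from outside, world axes, zero at the start; "moment": the same for the moment, N m; "grip_width": finger opening in m.
Only numpy, scipy, OpenCV 4.12 (cv2) and the standard library are available. Lean on these libraries where they do the work, as an engineer would, in place of code of your own. Each camera call takes 0.05 s, during which the arm holds its last target.

## Working session

There is one attempt and no reset: what is moved stays moved. The work goes in short steps, Python scripts to look and compute and a tool call to move; the robot and the scene stay as the last step left them, time stands still between calls to the robot, and variables do not carry over. Pictures are saved under pics/ and viewed, and the job is handed in when it is done.

Besides the shell and the picture viewer there is one more tool, called as a command line: name --argument value ..., lists and objects as JSON in quotes. drive_tool: Moves the arm, as the interface text tells. Shifts and turns lie within -1 to 1; 1 stands for 2.5 cm of shift or 6 degrees of turn. Its arguments: {"type":"object","properties":{"plan":{"type":"array","items":{"type":"array","items":{"type":"array","items":{"type":"number","minimum":-1,"maximum":1}}}},"grip":{"type":"number"},"force":{"type":"number"}},"required":["plan"]}

```bash
ls; mkdir -p pics; python3 - <<'E'
from rig import robot,camera,camera_model
import cv2
print(robot.get_obs())
for n in ("scene","top","wrist"):
    im=camera(n); cv2.imwrite(f"pics/{n}0.png",im[:,:,::-1])
    m=camera_model(n); print(n,m)
E
```

```text
pics
{'time': 0.0, 'q': array([ 9.32493523e-01,  5.28420907e-01,  1.43389159e+00, -2.01705163e-05,
        1.18137129e+00, -1.78463914e-01]), 'joint_velocities': array([ 0.00018922, -0.0006298 ,  0.00073222,  0.00122097,  0.00034399,
       -0.0006059 ]), 'joint_torque': array([-1.31009187e-05, -4.40034413e+01, -1.76597017e+01,  6.32761046e-02,
        5.81085496e-02, -1.56963183e-04]), 'position': array([0.27712483, 0.55981922, 0.40380243]), 'tool_rot': array([ 2.27895226e-01,  9.73685099e-01, -9.63286826e-04, -4.06662537e-04]), 'ft_force': array([-0.2439826,  0.3792819,  0.0817088]), 'moment': array([ 0.01495307,  0.01337261, -0.03036039]), 'grip_width': 0.08716691141680072}
scene {'K': array([[513.41422842,   0.        , 279.55405866],
       [  0.        , 513.41422842, 211.92794372],
       [  0.        ,   0.        ,   1.        ]]), 'world_to_cam': array([[ 0.45992593,  0.88787208,  0.01230062, -0.24397649],
       [-0.60273048,  0.30198745,  0.73859295,  0.32860575],
       [ 0.65206143, -0.34711201,  0.67403943, -1.72355362],
       [ 0.        ,  0.        ,  0.        ,  
[... 270 characters left out ...]
541974,  0.02457768,  0.16835641, -0.56755111],
       [-0.16888572,  0.02132339,  0.98540496, -1.0217516 ],
       [ 0.        ,  0.        ,  0.        ,  1.        ]])}
wrist {'K': array([[332.86489289,   0.        , 275.5842845 ],
       [  0.        , 332.86489289, 213.99658531],
       [  0.        ,   0.        ,   1.        ]]), 'tool_from_camera': array([[ 2.85704513e-04,  9.65050970e-01,  2.62062099e-01,
         7.19140024e-02],
       [ 9.99999959e-01, -2.71429020e-04, -9.06718781e-05,
        -7.88008035e-06],
       [-1.63717252e-05,  2.62062114e-01, -9.65051008e-01,
         1.94490236e-02],
       [ 0.00000000e+00,  0.00000000e+00,  0.00000000e+00,
         1.00000000e+00]])}
```

View pics/top0.png

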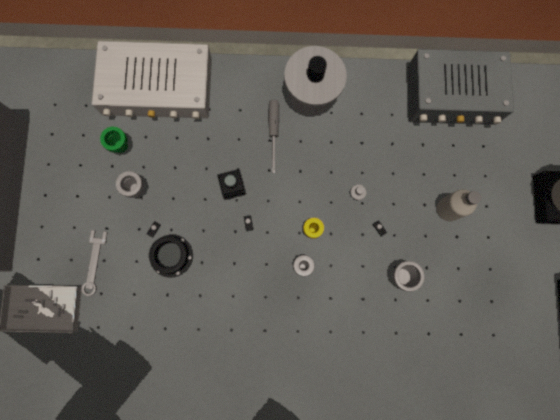

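View pics/scene0.png

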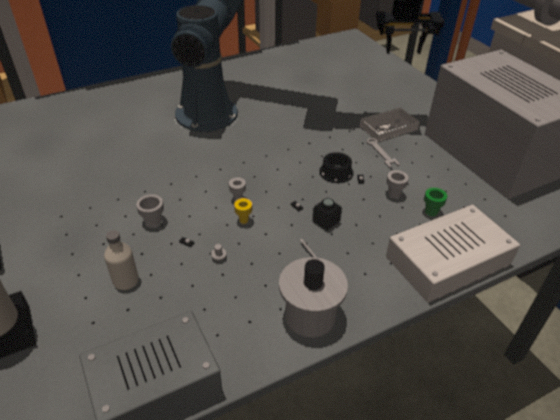

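View pics/wrist0.png

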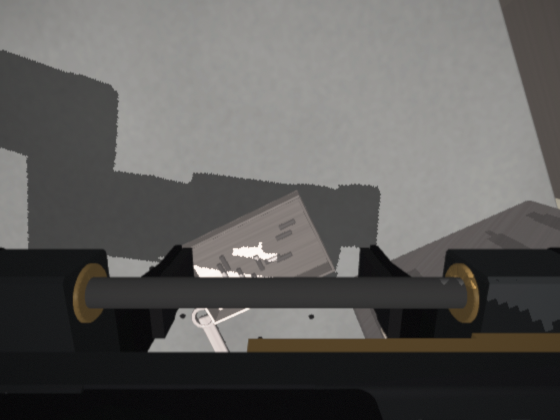

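The top view shows these: large cup (409,277), middle cup (129,184), small cup (304,266), lid (359,191), well (171,255), green decoy (114,139), yellow decoy (314,228), camera (232,184). Next I enlarge the candidates to confirm which is which.

```bash
cat > h.py <<'E'
import numpy as np,cv2
from rig import robot,camera,camera_model
from scipy.spatial.transform import Rotation as R
def ray_top(uv,z,name="top",obs=None):
    m=camera_model(name);K=m["K"]
    d=np.linalg.inv(K)@np.array([uv[0],uv[1],1.]); d=np.array([d[0],-d[1],-d[2]])
    if name=="wrist":
        Rt=R.from_quat(obs["tool_rot"]).as_matrix();T=m["tool_from_camera"]
        o=Rt@T[:3,3]+obs["position"]; dw=Rt@T[:3,:3]@d
    else:
        W=m["world_to_cam"]; o=-W[:3,:3].T@W[:3,3]; dw=W[:3,:3].T@d
    s=(z-o[2])/dw[2]; return o+s*dw
def proj(p,name,obs=None):
    m=camera_model(name);K=m["K"]
    if name=="wrist":
        Rt=R.from_quat(obs["tool_rot"]).as_matrix();T=m["tool_from_camera"]
        c=T[:3,:3].T@(Rt.T@(np.array(p)-obs["position"])-T[:3,3])
    else:
        W=m["world_to_cam"];c=W[:3,:3]@p+W[:3,3]
    q=K@np.array([c[0],-c[1],-c[2]]);return q[:2]/q[2]
E
python3 - <<'E'
from h import *
im=cv2.imread("pics/top0.png")
c={"large":(409,277,.066),"middle":(129,184,.064),"small":(304,266,.06),"lid":(359,191,.042),"well":(171,255,.045),"green":(114,139,.064),"yellow":(314,228,.06),"camera":(232,184,.071),"bottle":(463,203,.1)}
t=[]
for k,(u,v,z) in c.items():
    print(k,np.round(ray_top((u,v),z),3))
    if k!="bottle": t.append(cv2.resize(im[v-26:v+26,u-26:u+26],(200,200),interpolation=cv2.INTER_CUBIC))
cv2.imwrite("pics/mos.png",np.vstack([np.hstack(t[:4]),np.hstack(t[4:])]))
E
```

```text
large [ 0.422 -0.313  0.066]
middle [0.615 0.312 0.064]
small [ 0.441 -0.083  0.06 ]
lid [ 0.617 -0.209  0.042]
well [0.46  0.213 0.045]
green [0.719 0.354 0.064]
yellow [ 0.526 -0.104  0.06 ]
camera [0.619 0.082 0.071]
bottle [ 0.584 -0.426  0.1  ]
```

View pics/mos.png

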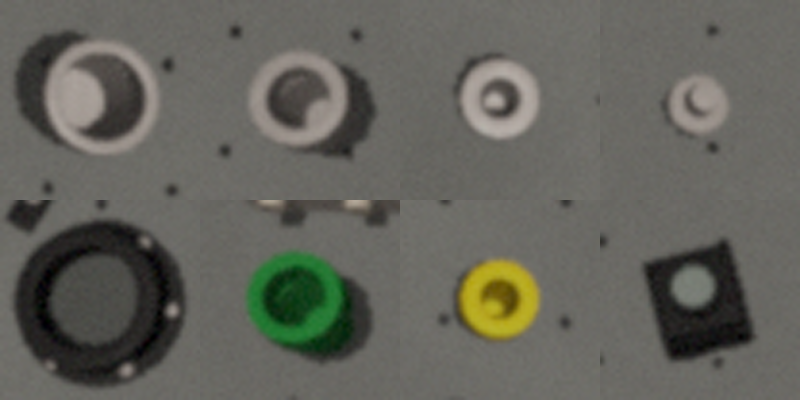

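Sizes and colours confirm the choice. The steel cups at (409,277), (129,184) and (304,266) are the ones meant, and the green and yellow ones are decoys. I'll hover over the well first.

drive_tool --plan '[[[0.5, -1, 0, 0, 0, 0.55], [0.5, -1, 0, 0, 0, 0.55], [0.5, -1, 0, 0, 0, 0.55], [0.5, -1, 0, 0, 0, 0.55], [0.5, -1, 0, 0, 0, 0.55], [0.5, -1, 0, 0, 0, 0.55], [0.5, -1, 0, 0, 0, 0.55], [0.5, -1, 0, 0, 0, 0.55]]]' --grip 0 --force 20

```text
time: 1.15
position: [0.3775, 0.3592, 0.4045]
tool_rot: [-0.001, 1.0, -0.0, -0.0]
ft_force: [-0.5, -0.2, 0.6]
grip_width: 0.0873
```

drive_tool --plan '[[[0.6, -1, 0, 0, 0, 0], [0.6, -1, 0, 0, 0, 0], [0.6, -1, 0, 0, 0, 0], [0.5, -1, 0, 0, 0, 0], [0.5, -1, 0, 0, 0, 0], [0.5, -0.9, 0, 0, 0, 0], [0, 0, 0, 0, 0, 0]]]'

```text
time: 2.02
position: [0.4605, 0.2115, 0.4046]
tool_rot: [0.001, 1.0, -0.0, -0.0]
ft_force: [-1.3, -0.4, -0.2]
grip_width: 0.087
```

```bash
cat > look.py <<'E'
import sys
from h import *
o=robot.get_obs(); im=camera("wrist")[:,:,::-1]
cv2.imwrite(f"pics/{sys.argv[1]}.png",im)
r=R.from_quat(o["tool_rot"]).as_matrix()
print(o["time"],np.round(o["position"],4),"yaw y",np.degrees(np.arctan2(r[1,1],r[0,1])).round(2),"z",r[:,2].round(4),"F",o["ft_force"].round(1),o["grip_width"])
np.save(f"pics/{sys.argv[1]}.npy",np.r_[o["position"],o["tool_rot"]])
E
python3 look.py w1
```

```text
2.025 [0.4605 0.2115 0.4046] yaw y 89.89 z [-0.e+00 -1.e-04 -1.e+00] F [-1.3 -0.4 -0.2] 0.08703696762664317
```

View pics/w1.png

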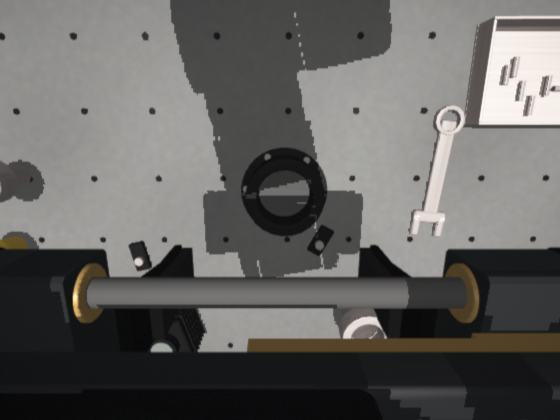

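The well is at about (284,192). I enlarge it with the contrast stretched.

```bash
python3 - <<'E'
from h import *
im=cv2.imread("pics/w1.png")
c=im[140:245,230:340]; c=cv2.resize(c,None,fx=5.5,fy=5.5,interpolation=cv2.INTER_CUBIC)
c=np.clip((c/255.)**0.45*255,0,255).astype(np.uint8)
cv2.imwrite("pics/w1c.png",c)
E
```

```text
(no output)
```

View pics/w1c.png

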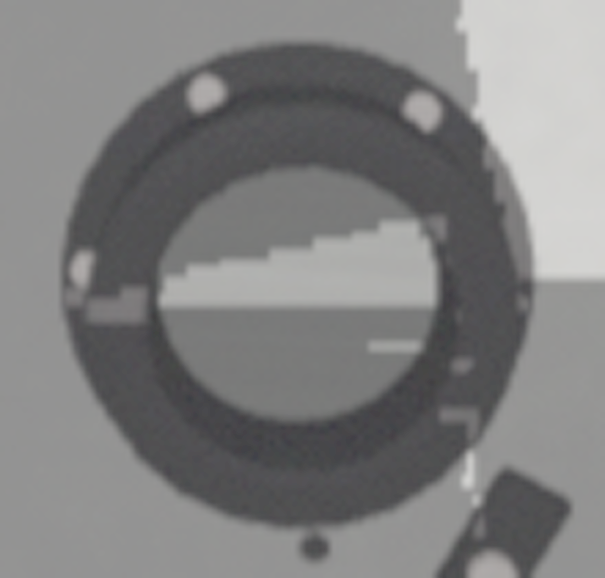

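```bash
cat >> h.py <<'E'
def lobs(n):
    a=np.load(f"pics/{n}.npy"); return dict(position=a[:3],tool_rot=a[3:])
def overlay(n,cx,cy,circ,out,f=5,pad=60,name="wrist"):
    im=cv2.imread(f"pics/{n}.png"); o=lobs(n) if name=="wrist" else None
    u0,v0=proj(np.array([cx,cy,circ[0][1]]),name,o).astype(int)-pad; u0=max(u0,0);v0=max(v0,0)
    c=cv2.resize(im[v0:v0+2*pad,u0:u0+2*pad],None,fx=f,fy=f,interpolation=cv2.INTER_CUBIC)
    c=((c/255.)**.5*255).astype(np.uint8)
    for r,z in circ:
        a=np.linspace(0,2*np.pi,73)
        P=np.array([proj(np.array([cx+r*np.cos(t),cy+r*np.sin(t),z]),name,o) for t in a])
        P=((P-[u0,v0]+.5)*f-.5)
        cv2.polylines(c,[P.astype(np.int32)],True,(0,0,255),1)
    cv2.imwrite(f"pics/{out}.png",c)
E
python3 - <<'E'
from h import *
o=lobs("w1")
p=ray_top((285.1,197.6),.045,"wrist",o);print(p)
p2=ray_top((284.1,193.5),.00,"wrist",o);print(p2)
im=cv2.imread("pics/w1.png")
overlay("w1",p[0],p[1],[(.0295,.045),(.042,.045),(.05,.006)],"w1o")
overlay("top0",p[0],p[1],[(.0295,.045),(.042,.045),(.05,.006)],"t1o",name="top",f=10,pad=30)
a=cv2.imread("pics/t1o.png");b=cv2.imread("pics/w1o.png");h=400
cv2.imwrite("pics/both.png",np.hstack([cv2.resize(a,(400,400)),cv2.resize(b,(400,400))]))
E
```

```text
[0.46329617 0.22153952 0.045     ]
[0.46822075 0.2216173  0.        ]
```

View pics/both.png

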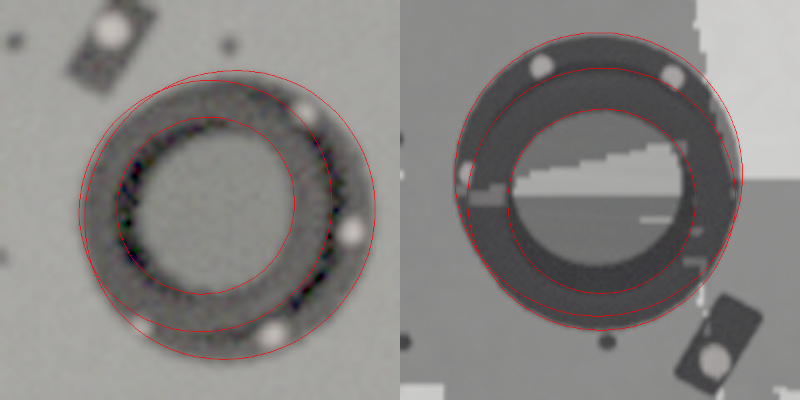

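drive_tool --plan '[[[-0.1, -1, 0, 0, 0, 0], [-0.1, -1, 0, 0, 0, 0], [-0.1, -1, 0, 0, 0, 0], [-0.1, -1, 0, 0, 0, 0], [-0.1, -1, 0, 0, 0, 0], [-0.1, -1, 0, 0, 0, 0], [-0.1, -1, 0, 0, 0, 0], [-0.1, -1, 0, 0, 0, 0]]]'

```text
time: 3.08
position: [0.4394, 0.0129, 0.4047]
tool_rot: [-0.001, 1.0, 0.0, -0.0]
ft_force: [0.1, 0.0, -0.2]
grip_width: 0.0872
```

drive_tool --plan '[[[-0.1, -1, 0, 0, 0, 0], [-0.1, -1, 0, 0, 0, 0], [-0.1, -1, 0, 0, 0, 0], [-0.1, -1, 0, 0, 0, 0], [-0.1, -1, 0, 0, 0, 0], [-0.1, -1, 0, 0, 0, 0], [-0.1, -1, 0, 0, 0, 0], [0, -1, 0, 0, 0, 0]]]'

```text
time: 4.08
position: [0.4223, -0.187, 0.4047]
tool_rot: [-0.001, 1.0, 0.0, -0.0]
ft_force: [0.5, 0.2, 0.3]
grip_width: 0.0871
```

drive_tool --plan '[[[0, -1, 0, 0, 0, 0], [0, -1, 0, 0, 0, 0], [0, -1, 0, 0, 0, 0], [0, -1, 0, 0, 0, 0], [0, -0.9, 0, 0, 0, 0], [0, 0, 0, 0, 0, 0], [0, 0, 0, 0, 0, 0]]]'

```text
time: 4.95
position: [0.4221, -0.3093, 0.4045]
tool_rot: [-0.0, 1.0, 0.001, -0.0]
ft_force: [-0.1, 0.5, -0.4]
grip_width: 0.0873
```

```bash
python3 look.py l1; python3 - <<'E'
from h import *
im=cv2.imread("pics/l1.png")
cv2.imwrite("pics/l1c.png",cv2.resize(im[120:260,200:360],None,fx=5,fy=4.2))
E
```

```text
4.95 [ 0.4221 -0.3093  0.4045] yaw y 90.05 z [-8.0e-04  1.5e-03 -1.0e+00] F [-0.1  0.5 -0.4] 0.08728126257697659
```

View pics/l1.png

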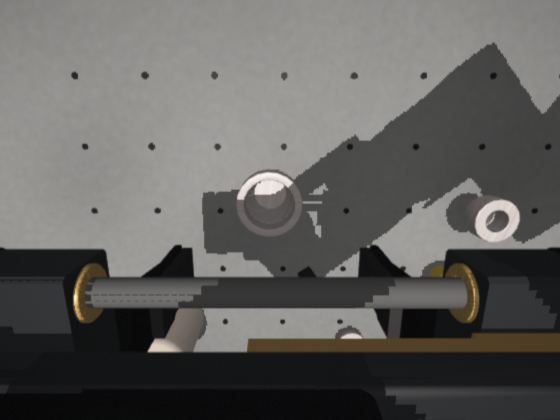

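The large cup's rim is at about (269,203). I refine it from the crop.

```bash
python3 - <<'E'
from h import *
o=lobs("l1")
p=ray_top((269,203),.066,"wrist",o);print(p)
overlay("l1",p[0],p[1],[(.033,.066),(.025,.066)],"l1o",f=6,pad=48)
E
```

```text
[ 0.42539612 -0.3151336   0.066     ]
```

View pics/l1o.png

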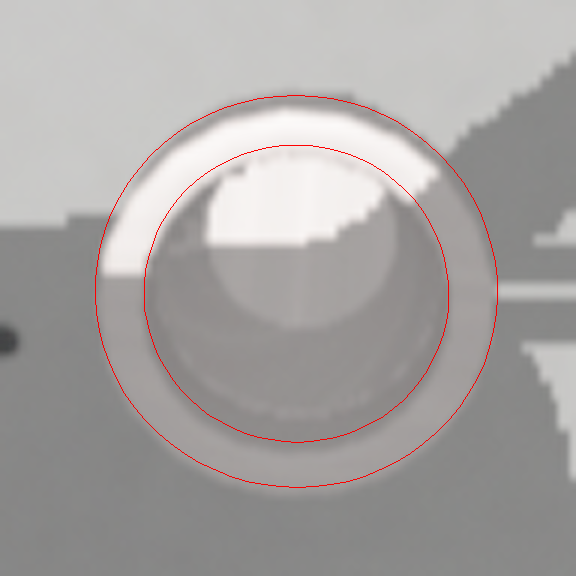

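drive_tool --plan '[[[0.16, -0.23, -1, 0, 0, 0], [0, 0, -1, 0, 0, 0], [0, 0, -1, 0, 0, 0], [0, 0, -1, 0, 0, 0], [0, 0, -1, 0, 0, 0], [0, 0, -1, 0, 0, 0], [0, 0, -1, 0, 0, 0], [0, 0, -0.14, 0, 0, 0]]]'

```text
time: 6.0
position: [0.426, -0.3145, 0.225]
tool_rot: [-0.001, 1.0, 0.002, -0.001]
ft_force: [0.3, 0.2, -0.1]
grip_width: 0.0867
```

drive_tool --plan '[[[0, 0, 0, 0, 0, 0], [0, 0, 0, 0, 0, 0], [0, 0, 0, 0, 0, 0], [0, 0, 0, 0, 0, 0], [0, 0, 0, 0, 0, 0]]]' --grip 1 --force 8

```text
time: 6.62
position: [0.4265, -0.3156, 0.2272]
tool_rot: [-0.0, 1.0, -0.0, 0.001]
ft_force: [0.5, 2.2, 6.3]
grip_width: 0.0668
```

drive_tool --plan '[[[0, 0, 0, 0, 0, 0], [0, 0, 0, 0, 0, 0], [0, 0, 0, 0, 0, 0]]]'

```text
time: 7.0
position: [0.4265, -0.3156, 0.2272]
tool_rot: [-0.0, 1.0, -0.0, 0.001]
ft_force: [0.2, 1.7, 6.8]
grip_width: 0.0666
```

drive_tool --plan '[[[0, 0, 0, 0, 0, 0], [0, 0, 0, 0, 0, 0], [0, 0, 0, 0, 0, 0]]]' --grip 0

```text
time: 7.38
position: [0.4262, -0.3158, 0.2261]
tool_rot: [-0.0, 1.0, 0.0, -0.0]
ft_force: [0.2, 0.3, 1.2]
grip_width: 0.0848
```

drive_tool --plan '[[[0, 0, 1, 0, 0, 0], [0, 0, 1, 0, 0, 0], [0, 0, 1, 0, 0, 0], [0, 0, 1, 0, 0, 0], [0, 0, 1, 0, 0, 0], [0, 0, 1, 0, 0, 0], [0, 0, 1, 0, 0, 0], [0, 0, 0.14, 0, 0, 0]]]'

```text
time: 8.38
position: [0.4265, -0.316, 0.4062]
tool_rot: [-0.0, 1.0, -0.001, 0.001]
ft_force: [-0.9, -0.4, 0.1]
grip_width: 0.0869
```

drive_tool --plan '[[[0, 0, 0, 0, 0, 0], [0, 0, 0, 0, 0, 0]]]'

```text
time: 8.62
position: [0.426, -0.3154, 0.4035]
tool_rot: [-0.0, 1.0, 0.001, -0.001]
ft_force: [-0.5, -0.0, -0.1]
grip_width: 0.0871
```

```bash
python3 look.py l2; python3 - <<'E'
from h import *
o=lobs("l2")
p=(.426,-.3154); print(proj(np.array([*p,.066]),"wrist",o))
overlay("l2",p[0],p[1],[(.033,.066),(.025,.066)],"l2o",f=6,pad=48)
E
```

```text
8.625 [ 0.426  -0.3154  0.4035] yaw y 90.05 z [-0.0018  0.0019 -1.    ] F [-0.5 -0.  -0.1] 0.08707700442537165
[274.77106159 200.26695023]
```

View pics/l2o.png

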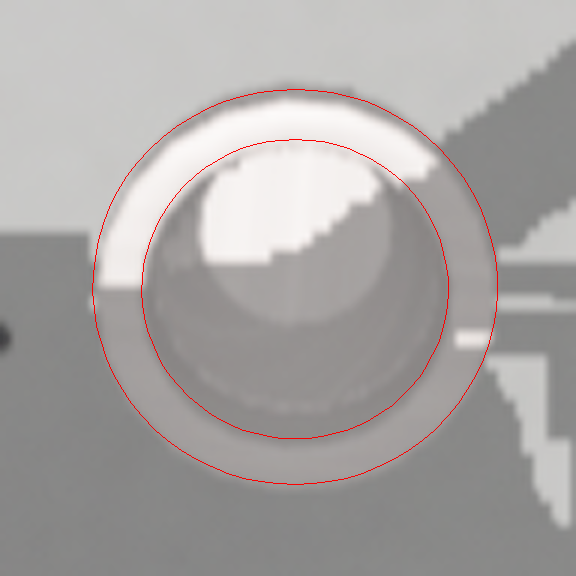

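The overlay agrees within about 0.3 mm, so the wrist calibration is good. Now the real grasp.

drive_tool --plan '[[[0, 0, -1, 0, 0, 0], [0, 0, -1, 0, 0, 0], [0, 0, -1, 0, 0, 0], [0, 0, -1, 0, 0, 0], [0, 0, -1, 0, 0, 0], [0, 0, -1, 0, 0, 0], [0, 0, -0.7, 0, 0, 0], [0, 0, -0.4, 0, 0, 0]]]'

```text
time: 9.68
position: [0.426, -0.3154, 0.2256]
tool_rot: [-0.0, 1.0, 0.001, -0.001]
ft_force: [0.2, 0.1, 0.2]
grip_width: 0.0867
```

drive_tool --plan '[[[0, 0, 0, 0, 0, 0], [0, 0, 0, 0, 0, 0], [0, 0, 0, 0, 0, 0]]]'

```text
time: 10.05
position: [0.4265, -0.3158, 0.228]
tool_rot: [-0.001, 1.0, -0.001, 0.001]
ft_force: [0.5, 0.5, -0.5]
grip_width: 0.0869
```

drive_tool --plan '[[[0, 0, 0, 0, 0, 0], [0, 0, 0, 0, 0, 0], [0, 0, 0, 0, 0, 0], [0, 0, 0, 0, 0, 0], [0, 0, 0, 0, 0, 0]]]' --grip 1 --force 25

```text
time: 10.68
position: [0.4264, -0.3155, 0.2274]
tool_rot: [-0.001, 1.0, 0.0, 0.0]
ft_force: [0.5, 1.8, 3.0]
grip_width: 0.066
```

drive_tool --plan '[[[0, 0, 0.4, 0, 0, 0], [0, 0, 0.8, 0, 0, 0], [0, 0, 1, 0, 0, 0], [0, 0, 1, 0, 0, 0], [0, 0, 1, 0, 0, 0], [0, 0, 1, 0, 0, 0], [0, 0.5, 0, 0, 0, 0], [0, 1, 0, 0, 0, 0]]]'

```text
time: 11.68
position: [0.4258, -0.277, 0.3564]
tool_rot: [0.0, 1.0, 0.001, -0.001]
ft_force: [0.3, 0.5, -3.9]
grip_width: 0.0664
```

drive_tool --plan '[[[0.1, 1, 0, 0, 0, 0], [0.1, 1, 0, 0, 0, 0], [0.1, 1, 0, 0, 0, 0], [0.1, 1, 0, 0, 0, 0], [0.1, 1, 0, 0, 0, 0], [0.1, 1, 0, 0, 0, 0], [0.1, 1, 0, 0, 0, 0], [0.1, 1, 0, 0, 0, 0]]]'

```text
time: 12.68
position: [0.4447, -0.0755, 0.3558]
tool_rot: [-0.001, 1.0, 0.001, -0.002]
ft_force: [0.8, -0.8, -4.2]
grip_width: 0.0656
```

drive_tool --plan '[[[0.1, 1, 0, 0, 0, 0], [0.1, 1, 0, 0, 0, 0], [0.1, 1, 0, 0, 0, 0], [0.1, 1, 0, 0, 0, 0], [0.1, 1, 0, 0, 0, 0], [0.1, 1, 0, 0, 0, 0], [0.1, 1, 0, 0, 0, 0], [0, 1, 0, 0, 0, 0]]]'

```text
time: 13.68
position: [0.4617, 0.1238, 0.3557]
tool_rot: [-0.001, 1.0, 0.0, -0.002]
ft_force: [-0.1, -0.0, -3.2]
grip_width: 0.0664
```

drive_tool --plan '[[[0, 1, 0, 0, 0, 0], [0, 1, 0, 0, 0, 0], [0, 1, 0, 0, 0, 0], [0, 0.7, 0, 0, 0, 0], [0, 0.3, 0, 0, 0, 0], [0, 0, 0, 0, 0, 0], [0, 0, 0, 0, 0, 0]]]'

```text
time: 14.55
position: [0.4637, 0.2213, 0.3571]
tool_rot: [-0.0, 1.0, -0.0, -0.0]
ft_force: [-0.4, -0.2, -3.4]
grip_width: 0.0663
```

```bash
python3 look.py w2;python3 - <<'E'
from h import *
q=[]
for i in range(3):
    q.append(robot.get_obs()["position"]); camera("top")
print(np.round(q,4))
E
```

```text
14.55 [0.4637 0.2213 0.3571] yaw y 90.03 z [-5.e-04 -5.e-04 -1.e+00] F [-0.4 -0.2 -3.4] 0.06625940379350626
[[0.4638 0.2212 0.3572]
 [0.4639 0.2212 0.3572]
 [0.4639 0.2212 0.3573]]
```

View pics/w2.png

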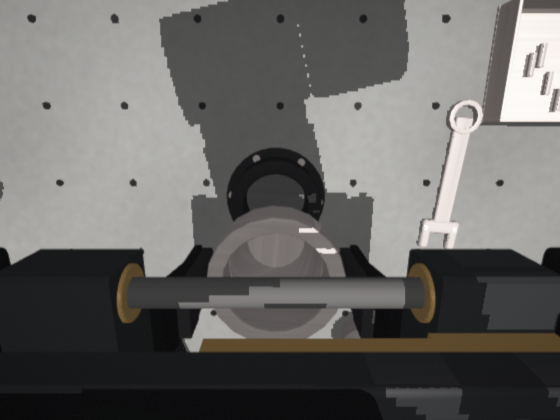

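```bash
python3 - <<'E'
from h import *
overlay("w2",.4637,.2213,[(.033,.197),(.025,.197)],"w2o",f=5,pad=75)
a=cv2.imread("pics/w2o.png")
overlay("w2",.4633,.2215,[(.0295,.045),(.05,.006)],"w2p",f=8,pad=48)
b=cv2.imread("pics/w2p.png")
cv2.imwrite("pics/both2.png",np.hstack([cv2.resize(a,(400,400)),cv2.resize(b,(400,400))]))
E
```

```text
(no output)
```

View pics/both2.png

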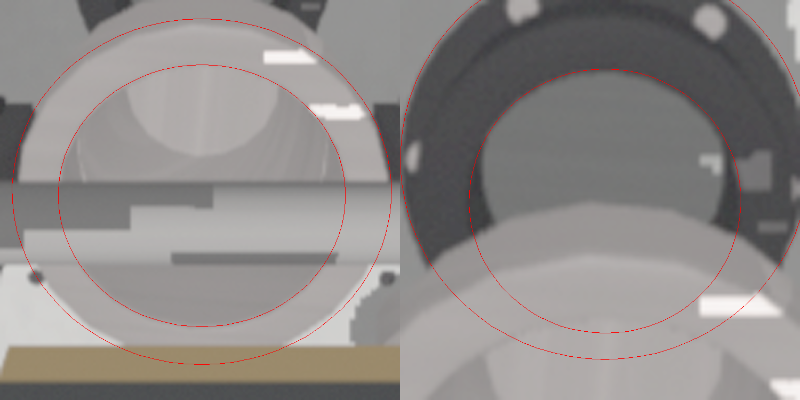

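drive_tool --plan '[[[0, 0, -0.8, 0, 0, 0], [0, 0, -0.8, 0, 0, 0], [0, 0, -0.7, 0, 0, 0], [0, 0, -0.5, 0, 0, 0], [0, 0, -0.4, 0, 0, 0], [0, 0, -0.4, 0, 0, 0], [0, 0, 0, 0, 0, 0]]]'

```text
time: 15.62
position: [0.4637, 0.2218, 0.2667]
tool_rot: [-0.0, 1.0, -0.0, -0.001]
ft_force: [-0.4, -0.3, -3.4]
grip_width: 0.066
```

drive_tool --plan '[[[0, 0, -0.3, 0, 0, 0], [0, 0, -0.3, 0, 0, 0], [0, 0, -0.2, 0, 0, 0], [0, 0, -0.2, 0, 0, 0], [0, 0, 0, 0, 0, 0]]]'

```text
time: 16.25
position: [0.4637, 0.2218, 0.2418]
tool_rot: [-0.0, 1.0, -0.0, -0.0]
ft_force: [-0.1, -0.1, -3.7]
grip_width: 0.0663
```

drive_tool --plan '[[[0, 0, -0.15, 0, 0, 0], [0, 0, -0.15, 0, 0, 0], [0, 0, -0.1, 0, 0, 0], [0, 0, 0, 0, 0, 0]]]'

```text
time: 16.75
position: [0.4637, 0.2218, 0.232]
tool_rot: [-0.0, 1.0, -0.0, -0.0]
ft_force: [0.5, 0.1, -3.3]
grip_width: 0.0664
```

drive_tool --plan '[[[0, 0, -0.05, 0, 0, 0], [0, 0, -0.05, 0, 0, 0], [0, 0, 0, 0, 0, 0]]]'

```text
time: 17.12
position: [0.4639, 0.2219, 0.2304]
tool_rot: [-0.001, 1.0, 0.0, 0.0]
ft_force: [-1.5, -0.0, 4.1]
grip_width: 0.0663
```

Contact. I release and look.

drive_tool --plan '[[[0, 0, -0.02, 0, 0, 0], [0, 0, 0, 0, 0, 0], [0, 0, 0, 0, 0, 0]]]' --force 5

```text
time: 17.5
position: [0.4639, 0.2219, 0.2301]
tool_rot: [-0.001, 1.0, 0.0, 0.0]
ft_force: [-2.3, -0.2, 6.2]
grip_width: 0.0667
```

drive_tool --plan '[[[0, 0, 0, 0, 0, 0], [0, 0, 0, 0, 0, 0], [0, 0, 0, 0, 0, 0], [0, 0, 0, 0, 0, 0]]]' --grip 0

```text
time: 18.0
position: [0.4639, 0.2218, 0.2291]
tool_rot: [-0.0, 1.0, -0.0, -0.0]
ft_force: [0.5, -0.3, -0.4]
grip_width: 0.0865
```

drive_tool --plan '[[[0, 0, 0.5, 0, 0, 0], [0, 0, 1, 0, 0, 0], [0, 0, 1, 0, 0, 0], [0, 0, 1, 0, 0, 0], [0, 0, 1, 0, 0, 0], [0, 0, 1, 0, 0, 0], [0, 0, 1, 0, 0, 0], [0, 0, 0.5, 0, 0, 0]]]'

```text
time: 19.0
position: [0.4637, 0.2219, 0.4063]
tool_rot: [-0.001, 1.0, 0.0, 0.001]
ft_force: [-0.1, -0.2, -1.3]
grip_width: 0.0873
```

drive_tool --plan '[[[0, 0, 0, 0, 0, 0], [0, 0, 0, 0, 0, 0], [0, 0, 0, 0, 0, 0]]]'

```text
time: 19.38
position: [0.4636, 0.2217, 0.4032]
tool_rot: [-0.0, 1.0, -0.0, -0.001]
ft_force: [-0.1, 0.7, 0.3]
grip_width: 0.0868
```

```bash
python3 look.py w3;python3 - <<'E'
from h import *
overlay("w3",.4637,.2218,[(.033,.069),(.025,.069)],"w3o",f=7,pad=56)
E
```

```text
19.375 [0.4636 0.2217 0.4032] yaw y 90.05 z [-2.3e-03 -6.0e-04 -1.0e+00] F [-0.1  0.7  0.3] 0.08683854636215763
```

View pics/w3o.png

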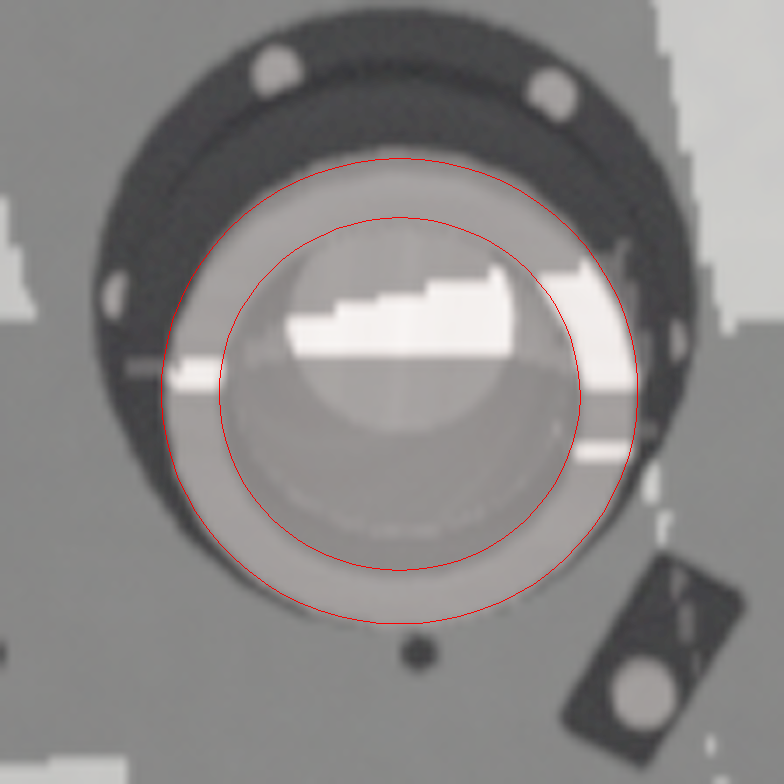

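The large cup is seated flat, with the rim matching the seated height. Next is the middle cup.

drive_tool --plan '[[[0.9, 0.5, 0, 0, 0, 0], [0.9, 0.5, 0, 0, 0, 0], [0.9, 0.5, 0, 0, 0, 0], [0.9, 0.5, 0, 0, 0, 0], [0.9, 0.6, 0, 0, 0, 0], [0.9, 0.6, 0, 0, 0, 0], [0.6, 0.4, 0, 0, 0, 0], [0, 0, 0, 0, 0, 0]]]'

```text
time: 20.42
position: [0.6144, 0.3122, 0.4029]
tool_rot: [-0.001, 1.0, -0.0, -0.001]
ft_force: [-0.3, -0.2, 0.0]
grip_width: 0.0875
```

drive_tool --plan '[[[0, 0, 0, 0, 0, 0], [0, 0, 0, 0, 0, 0]]]'

```text
time: 20.68
position: [0.6132, 0.3114, 0.4041]
tool_rot: [-0.0, 1.0, -0.0, -0.001]
ft_force: [0.1, 0.3, -0.4]
grip_width: 0.0869
```

```bash
python3 look.py m1
```

```text
20.675 [0.6132 0.3114 0.4041] yaw y 90.05 z [-1.1e-03 -4.0e-04 -1.0e+00] F [ 0.1  0.3 -0.4] 0.08693025796452454
```

View pics/m1.png

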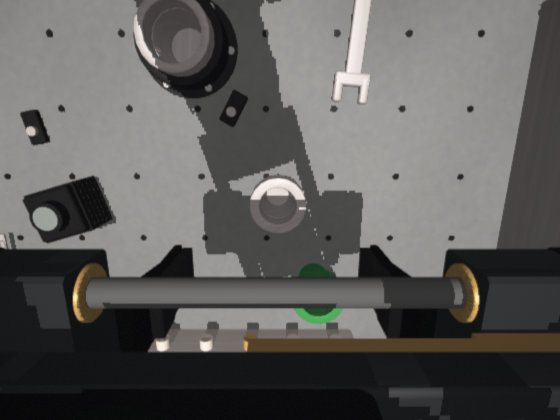

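The steel middle cup is at (277,205), with the green decoy behind the bar at (318,295). Overlay check:

```bash
python3 - <<'E'
from h import *
o=lobs("m1")
p=ray_top((277.3,205),.064,"wrist",o);print(p)
overlay("m1",p[0],p[1],[(.0285,.064),(.0185,.064)],"m1o",f=7,pad=45)
E
```

```text
[0.61877828 0.31318559 0.064     ]
```

View pics/m1o.png

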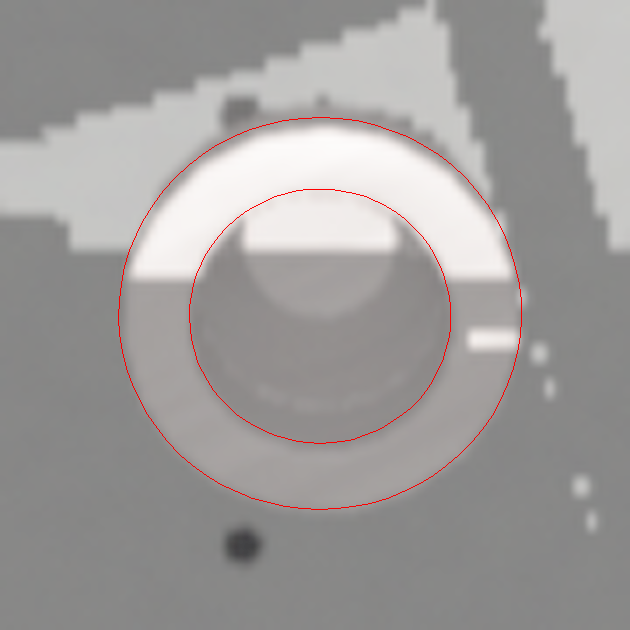

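drive_tool --plan '[[[0.22, 0.07, -1, 0, 0, 0], [0, 0, -1, 0, 0, 0], [0, 0, -1, 0, 0, 0], [0, 0, -1, 0, 0, 0], [0, 0, -1, 0, 0, 0], [0, 0, -1, 0, 0, 0], [0, 0, -0.7, 0, 0, 0], [0, 0, -0.5, 0, 0, 0]]]'

```text
time: 21.72
position: [0.6192, 0.3135, 0.2236]
tool_rot: [-0.0, 1.0, -0.0, -0.0]
ft_force: [-0.1, 0.5, -0.0]
grip_width: 0.0874
```

drive_tool --plan '[[[0, 0, 0, 0, 0, 0], [0, 0, 0, 0, 0, 0], [0, 0, 0, 0, 0, 0]]]'

```text
time: 22.1
position: [0.6197, 0.3137, 0.2253]
tool_rot: [-0.001, 1.0, 0.0, 0.001]
ft_force: [0.7, 1.8, 0.2]
grip_width: 0.0871
```

drive_tool --plan '[[[0, 0, 0, 0, 0, 0], [0, 0, 0, 0, 0, 0], [0, 0, 0, 0, 0, 0], [0, 0, 0, 0, 0, 0], [0, 0, 0, 0, 0, 0], [0, 0, 0, 0, 0, 0]]]' --grip 1 --force 22

```text
time: 22.85
position: [0.6193, 0.3135, 0.2243]
tool_rot: [-0.001, 1.0, -0.0, -0.0]
ft_force: [0.2, -0.1, 0.9]
grip_width: 0.0569
```

drive_tool --plan '[[[0, 0, 0.4, 0, 0, 0], [0, 0, 0.8, 0, 0, 0], [0, 0, 1, 0, 0, 0], [0, 0, 1, 0, 0, 0], [-0.4, -0.2, 0.8, 0, 0, 0], [-0.9, -0.5, 0, 0, 0, 0], [-1, -0.6, 0, 0, 0, 0], [-1, -0.6, 0, 0, 0, 0]]]'

```text
time: 23.85
position: [0.5351, 0.2654, 0.3251]
tool_rot: [-0.001, 1.0, -0.0, -0.0]
ft_force: [0.8, 0.3, -2.7]
grip_width: 0.0565
```

drive_tool --plan '[[[-1, -0.6, 0, 0, 0, 0], [-1, -0.6, 0, 0, 0, 0], [-0.6, -0.37, 0, 0, 0, 0], [-0.3, -0.2, 0, 0, 0, 0], [0, 0, 0, 0, 0, 0], [0, 0, 0, 0, 0, 0], [0, 0, 0, 0, 0, 0]]]'

```text
time: 24.72
position: [0.465, 0.2221, 0.3243]
tool_rot: [-0.001, 1.0, 0.0, 0.0]
ft_force: [0.4, -0.2, -3.4]
grip_width: 0.0568
```

```bash
python3 look.py w4
```

```text
24.725 [0.465  0.2221 0.3243] yaw y 90.06 z [ 9.e-04  2.e-04 -1.e+00] F [ 0.4 -0.2 -3.4] 0.056757053782408834
```

View pics/w4.png

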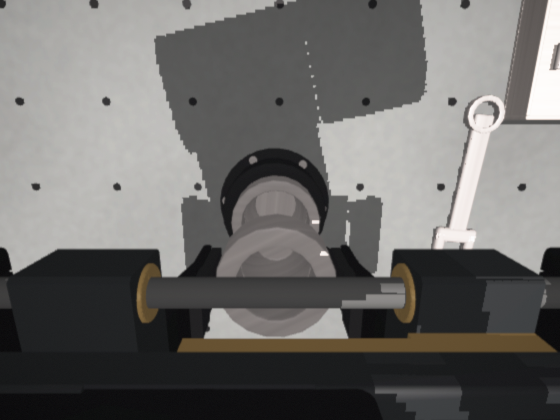

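drive_tool --plan '[[[-0.02, 0, -0.5, 0, 0, 0], [0, 0, -0.5, 0, 0, 0], [0, 0, -0.4, 0, 0, 0], [0, 0, -0.3, 0, 0, 0], [0, 0, -0.3, 0, 0, 0], [0, 0, -0.3, 0, 0, 0], [0, 0, -0.2, 0, 0, 0], [0, 0, 0, 0, 0, 0]]]'

```text
time: 25.78
position: [0.4637, 0.2218, 0.2614]
tool_rot: [-0.0, 1.0, -0.0, -0.0]
ft_force: [0.1, 0.3, -2.2]
grip_width: 0.0565
```

drive_tool --plan '[[[0, 0, -0.1, 0, 0, 0], [0, 0, -0.1, 0, 0, 0], [0, 0, -0.05, 0, 0, 0], [0, 0, 0, 0, 0, 0]]]'

```text
time: 26.28
position: [0.4638, 0.2218, 0.2554]
tool_rot: [-0.001, 1.0, -0.0, -0.0]
ft_force: [0.5, 0.2, -2.0]
grip_width: 0.0567
```

drive_tool --plan '[[[0, 0, -0.05, 0, 0, 0], [0, 0, -0.04, 0, 0, 0], [0, 0, 0, 0, 0, 0], [0, 0, 0, 0, 0, 0]]]'

```text
time: 26.78
position: [0.4638, 0.2218, 0.2533]
tool_rot: [-0.0, 1.0, 0.0, 0.0]
ft_force: [-0.0, -0.6, -3.2]
grip_width: 0.0566
```

drive_tool --plan '[[[0, 0, -0.04, 0, 0, 0], [0, 0, -0.04, 0, 0, 0], [0, 0, 0, 0, 0, 0], [0, 0, 0, 0, 0, 0]]]'

```text
time: 27.28
position: [0.4637, 0.2218, 0.253]
tool_rot: [-0.0, 1.0, 0.0, 0.001]
ft_force: [-2.9, -1.0, 13.0]
grip_width: 0.0564
```

drive_tool --plan '[[[0, 0, 0.03, 0, 0, 0], [0, 0, 0, 0, 0, 0], [0, 0, 0, 0, 0, 0]]]' --force 5

```text
time: 27.65
position: [0.4638, 0.2218, 0.2529]
tool_rot: [-0.001, 1.0, -0.0, 0.0]
ft_force: [-1.4, -1.4, 7.9]
grip_width: 0.0576
```

drive_tool --plan '[[[0, 0, 0, 0, 0, 0], [0, 0, 0, 0, 0, 0], [0, 0, 0, 0, 0, 0], [0, 0, 0, 0, 0, 0]]]' --grip 0

```text
time: 28.15
position: [0.4638, 0.2219, 0.2518]
tool_rot: [-0.001, 1.0, -0.0, -0.0]
ft_force: [0.2, 0.3, -0.8]
grip_width: 0.085
```

drive_tool --plan '[[[0, 0, 0.5, 0, 0, 0], [0, 0, 1, 0, 0, 0], [0, 0, 1, 0, 0, 0], [0, 0, 1, 0, 0, 0], [0, 0, 1, 0, 0, 0], [0, 0, 1, 0, 0, 0], [0, 0, 0.5, 0, 0, 0], [0, 0, 0, 0, 0, 0]]]'

```text
time: 29.15
position: [0.4638, 0.2219, 0.403]
tool_rot: [-0.001, 1.0, 0.0, 0.001]
ft_force: [-0.7, 0.1, -0.5]
grip_width: 0.0867
```

drive_tool --plan '[[[0, 0, 0, 0, 0, 0], [0, 0, 0, 0, 0, 0]]]'

```text
time: 29.4
position: [0.4636, 0.2217, 0.401]
tool_rot: [-0.0, 1.0, -0.0, -0.001]
ft_force: [0.5, -0.5, 0.2]
grip_width: 0.0874
```

```bash
python3 look.py w5;python3 - <<'E'
from h import *
overlay("w5",.4637,.2218,[(.033,.069),(.0285,.093),(.0185,.093)],"w5o",f=7,pad=56)
E
```

```text
29.4 [0.4636 0.2217 0.401 ] yaw y 90.05 z [-2.3e-03 -5.0e-04 -1.0e+00] F [ 0.5 -0.5  0.2] 0.08735423242243337
```

View pics/w5o.png

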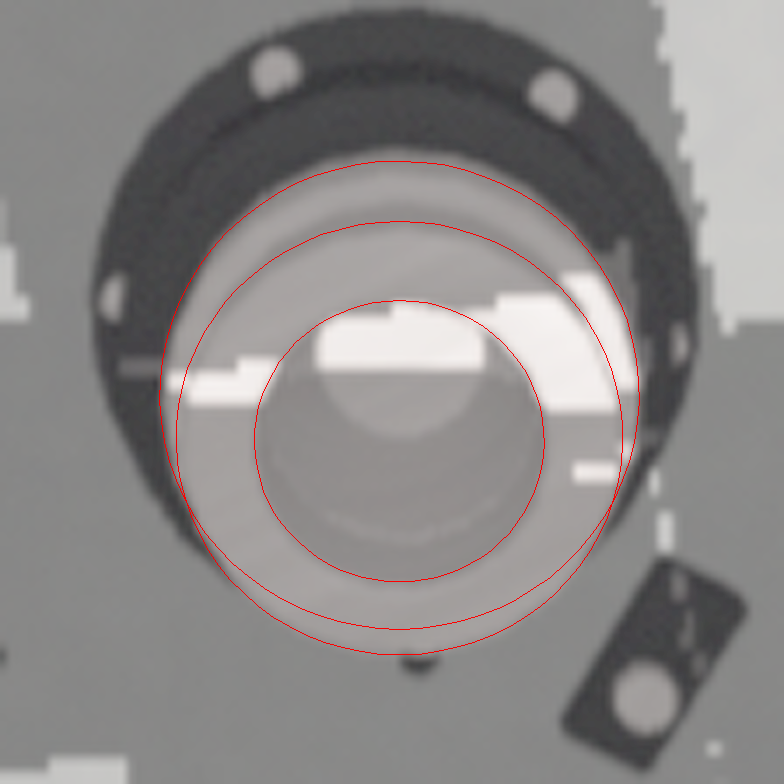

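The middle cup is seated, with the rim overlay matching. Next is the small steel cup at (0.441,-0.083).

drive_tool --plan '[[[-0.1, -1, 0, 0, 0, 0], [-0.1, -1, 0, 0, 0, 0], [-0.1, -1, 0, 0, 0, 0], [-0.1, -1, 0, 0, 0, 0], [-0.1, -1, 0, 0, 0, 0], [-0.1, -1, 0, 0, 0, 0], [-0.1, -1, 0, 0, 0, 0], [-0.1, -1, 0, 0, 0, 0]]]'

```text
time: 30.45
position: [0.4437, 0.021, 0.4015]
tool_rot: [-0.0, 1.0, 0.0, -0.001]
ft_force: [1.1, -0.1, 0.5]
grip_width: 0.0869
```

drive_tool --plan '[[[-0.1, -1, 0, 0, 0, 0], [0, -1, 0, 0, 0, 0], [0, -1, 0, 0, 0, 0], [0, -0.7, 0, 0, 0, 0], [0, -0.5, 0, 0, 0, 0], [0, 0, 0, 0, 0, 0], [0, 0, 0, 0, 0, 0], [0, 0, 0, 0, 0, 0]]]'

```text
time: 31.45
position: [0.4412, -0.0825, 0.402]
tool_rot: [-0.001, 1.0, 0.0, -0.0]
ft_force: [-0.2, -0.4, -0.7]
grip_width: 0.087
```

```bash
python3 look.py s1
```

```text
31.45 [ 0.4412 -0.0825  0.402 ] yaw y 90.11 z [-3.e-04  3.e-04 -1.e+00] F [-0.2 -0.4 -0.7] 0.08698781162192261
```

View pics/s1.png

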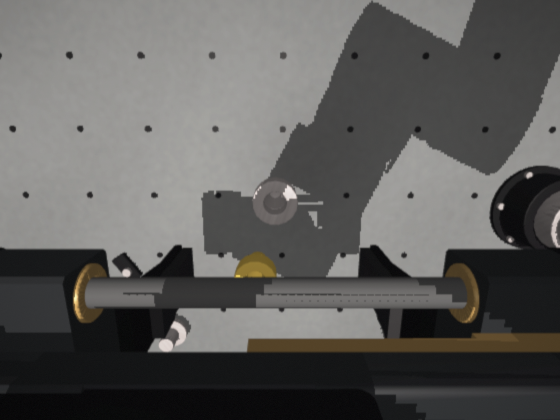

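The steel small cup is at (275,202), with the yellow decoy at (257,268).

```bash
python3 - <<'E'
from h import *
o=lobs("s1")
p=ray_top((275,202.5),.060,"wrist",o);print(p, ray_top((257,272),.06,"wrist",o))
overlay("s1",p[0],p[1],[(.023,.060),(.0115,.060)],"s1o",f=8,pad=36)
E
```

```text
[ 0.44497075 -0.08282947  0.06      ] [ 0.52019359 -0.1016698   0.06      ]
```

View pics/s1o.png

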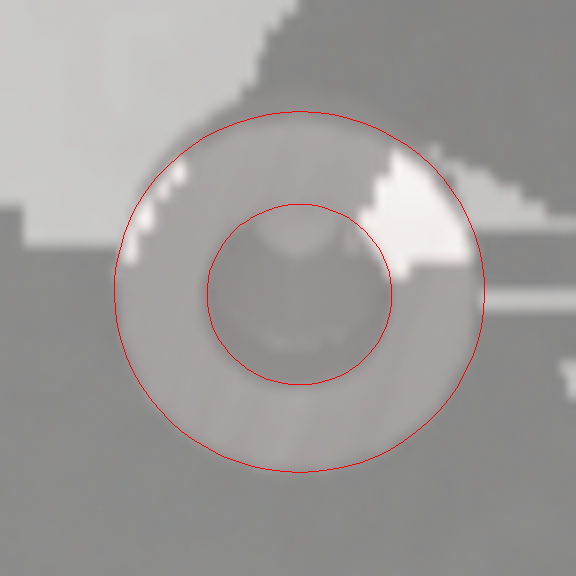

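drive_tool --plan '[[[0.15, -0.01, -1, 0, 0, 0], [0, 0, -1, 0, 0, 0], [0, 0, -1, 0, 0, 0], [0, 0, -1, 0, 0, 0], [0, 0, -1, 0, 0, 0], [0, 0, -1, 0, 0, 0], [0, 0, -0.8, 0, 0, 0], [0, 0, -0.45, 0, 0, 0]]]'

```text
time: 32.5
position: [0.4451, -0.0831, 0.2199]
tool_rot: [-0.001, 1.0, 0.0, -0.0]
ft_force: [-0.2, 0.9, 0.7]
grip_width: 0.0868
```

drive_tool --plan '[[[0, 0, 0, 0, 0, 0], [0, 0, 0, 0, 0, 0], [0, 0, 0, 0, 0, 0]]]'

```text
time: 32.88
position: [0.4453, -0.0835, 0.2214]
tool_rot: [-0.001, 1.0, -0.0, 0.001]
ft_force: [-0.2, -0.3, 0.3]
grip_width: 0.0872
```

drive_tool --plan '[[[0, 0, 0, 0, 0, 0], [0, 0, 0, 0, 0, 0], [0, 0, 0, 0, 0, 0], [0, 0, 0, 0, 0, 0], [0, 0, 0, 0, 0, 0], [0, 0, 0, 0, 0, 0]]]' --grip 1 --force 18

```text
time: 33.62
position: [0.4451, -0.0834, 0.2207]
tool_rot: [-0.0, 1.0, 0.0, -0.0]
ft_force: [0.5, -0.6, -0.4]
grip_width: 0.0462
```

drive_tool --plan '[[[0, 0, 0.4, 0, 0, 0], [0, 0, 0.9, 0, 0, 0], [0, 0, 1, 0, 0, 0], [0, 0, 1, 0, 0, 0], [0, 0.4, 1, 0, 0, 0], [0, 0.8, 0.7, 0, 0, 0], [0.1, 1, 0, 0, 0, 0], [0.1, 1, 0, 0, 0, 0]]]'

```text
time: 34.62
position: [0.4497, -0.0027, 0.3466]
tool_rot: [-0.0, 1.0, -0.0, 0.0]
ft_force: [0.0, -0.3, -1.7]
grip_width: 0.0457
```

drive_tool --plan '[[[0.1, 1, 0, 0, 0, 0], [0.1, 1, 0, 0, 0, 0], [0.1, 1, 0, 0, 0, 0], [0.1, 1, 0, 0, 0, 0], [0.1, 1, 0, 0, 0, 0], [0.04, 1, 0, 0, 0, 0], [0, 1, 0, 0, 0, 0], [0, 1, 0, 0, 0, 0]]]'

```text
time: 35.62
position: [0.4631, 0.1973, 0.3462]
tool_rot: [-0.001, 1.0, -0.0, -0.0]
ft_force: [0.2, 0.4, -1.2]
grip_width: 0.0461
```

drive_tool --plan '[[[0, 0.6, 0, 0, 0, 0], [0, 0.4, 0, 0, 0, 0], [0, 0, 0, 0, 0, 0], [0, 0, 0, 0, 0, 0], [0, 0, 0, 0, 0, 0]]]'

```text
time: 36.25
position: [0.4637, 0.221, 0.3457]
tool_rot: [-0.0, 1.0, -0.0, -0.0]
ft_force: [-0.1, -0.7, -1.4]
grip_width: 0.0459
```

```bash
python3 look.py w6
```

```text
36.25 [0.4637 0.221  0.3457] yaw y 90.01 z [-3.e-04 -2.e-04 -1.e+00] F [-0.1 -0.7 -1.4] 0.04594437496788288
```

View pics/w6.png

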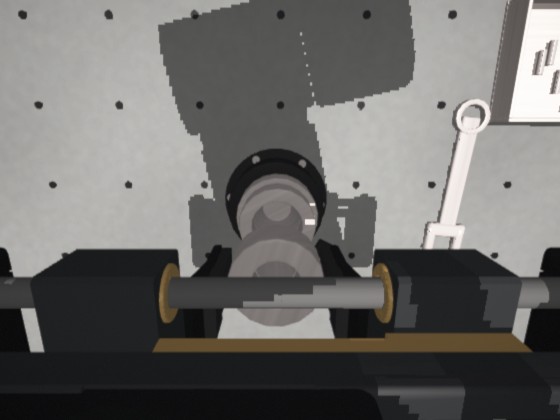

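drive_tool --plan '[[[0, 0.03, -0.5, 0, 0, 0], [0, 0, -0.5, 0, 0, 0], [0, 0, -0.4, 0, 0, 0], [0, 0, -0.3, 0, 0, 0], [0, 0, -0.3, 0, 0, 0], [0, 0, -0.3, 0, 0, 0], [0, 0, -0.2, 0, 0, 0], [0, 0, 0, 0, 0, 0]]]'

```text
time: 37.3
position: [0.4635, 0.2223, 0.2829]
tool_rot: [-0.0, 1.0, -0.0, -0.0]
ft_force: [0.5, -0.2, -1.3]
grip_width: 0.0458
```

drive_tool --plan '[[[0, 0, -0.1, 0, 0, 0], [0, 0, -0.05, 0, 0, 0], [0, 0, 0, 0, 0, 0], [0, 0, 0, 0, 0, 0]]]'

```text
time: 37.8
position: [0.4636, 0.2224, 0.2796]
tool_rot: [-0.001, 1.0, 0.0, 0.0]
ft_force: [0.6, -0.7, -1.6]
grip_width: 0.0462
```

drive_tool --plan '[[[0, 0, -0.05, 0, 0, 0], [0, 0, -0.04, 0, 0, 0], [0, 0, 0, 0, 0, 0], [0, 0, 0, 0, 0, 0]]]'

```text
time: 38.3
position: [0.4636, 0.2223, 0.2777]
tool_rot: [-0.0, 1.0, 0.0, 0.0]
ft_force: [-0.6, -1.0, 3.9]
grip_width: 0.046
```

Contact at the expected height (0.2777). I press lightly and release.

drive_tool --plan '[[[0, 0, -0.02, 0, 0, 0], [0, 0, 0, 0, 0, 0], [0, 0, 0, 0, 0, 0]]]' --force 5

```text
time: 38.67
position: [0.4636, 0.2223, 0.2774]
tool_rot: [-0.001, 1.0, 0.0, 0.0]
ft_force: [-1.5, -1.0, 7.0]
grip_width: 0.0468
```

drive_tool --plan '[[[0, 0, 0, 0, 0, 0], [0, 0, 0, 0, 0, 0], [0, 0, 0, 0, 0, 0], [0, 0, 0, 0, 0, 0], [0, 0, 0, 0, 0, 0]]]' --grip 0

```text
time: 39.3
position: [0.4636, 0.2223, 0.2767]
tool_rot: [-0.0, 1.0, -0.0, -0.0]
ft_force: [0.0, -0.6, -0.2]
grip_width: 0.0843
```

drive_tool --plan '[[[0, 0, 0.5, 0, 0, 0], [0, 0, 1, 0, 0, 0], [0, 0, 1, 0, 0, 0], [0, 0, 1, 0, 0, 0], [0, 0, 1, 0, 0, 0], [0, 0, 0.5, 0, 0, 0], [0, 0, 0, 0, 0, 0], [0, 0, 0, 0, 0, 0]]]'

```text
time: 40.3
position: [0.4632, 0.2222, 0.401]
tool_rot: [-0.0, 1.0, -0.0, -0.001]
ft_force: [0.2, -0.4, -0.3]
grip_width: 0.0874
```

```bash
python3 look.py w7;python3 - <<'E'
from h import *
overlay("w7",.4637,.2218,[(.0285,.093),(.023,.117),(.0115,.117)],"w7o",f=7,pad=56)
E
```

```text
40.3 [0.4632 0.2222 0.401 ] yaw y 90.05 z [-1.7e-03 -4.0e-04 -1.0e+00] F [ 0.2 -0.4 -0.3] 0.08735620946166155
```

View pics/w7o.png

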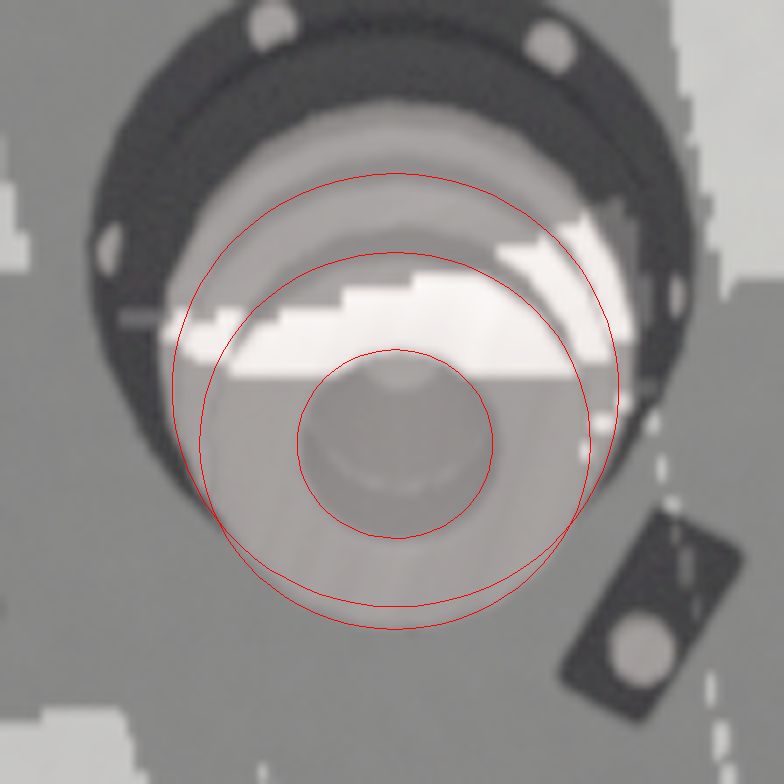

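The small cup is seated, and the overlay shows a sideways difference of about 0.4 mm at most. Next is the lid.

drive_tool --plan '[[[0.35, -1, 0, 0, 0, 0], [0.35, -1, 0, 0, 0, 0], [0.35, -1, 0, 0, 0, 0], [0.35, -1, 0, 0, 0, 0], [0.35, -1, 0, 0, 0, 0], [0.35, -1, 0, 0, 0, 0], [0.35, -1, 0, 0, 0, 0], [0.35, -1, 0, 0, 0, 0]]]'

```text
time: 41.35
position: [0.5336, 0.0215, 0.4005]
tool_rot: [-0.0, 1.0, 0.0, -0.001]
ft_force: [-0.0, -0.0, -0.6]
grip_width: 0.0869
```

drive_tool --plan '[[[0.35, -1, 0, 0, 0, 0], [0.35, -1, 0, 0, 0, 0], [0.35, -1, 0, 0, 0, 0], [0.35, -1, 0, 0, 0, 0], [0.35, -1, 0, 0, 0, 0], [0.35, -1, 0, 0, 0, 0], [0.35, -1, 0, 0, 0, 0], [0.35, -1, 0, 0, 0, 0]]]'

```text
time: 42.35
position: [0.6041, -0.1793, 0.4016]
tool_rot: [-0.0, 1.0, 0.0, -0.0]
ft_force: [-0.3, -0.1, -0.4]
grip_width: 0.087
```

drive_tool --plan '[[[0.35, -0.8, 0, 0, 0, 0], [0.2, -0.5, 0, 0, 0, 0], [0, 0, 0, 0, 0, 0], [0, 0, 0, 0, 0, 0], [0, 0, 0, 0, 0, 0]]]'

```text
time: 42.98
position: [0.6171, -0.2093, 0.4018]
tool_rot: [-0.001, 1.0, 0.0, -0.0]
ft_force: [0.5, 0.5, -0.0]
grip_width: 0.0868
```

```bash
python3 look.py d1
```

```text
42.975 [ 0.6171 -0.2093  0.4018] yaw y 90.11 z [-4.e-04  4.e-04 -1.e+00] F [ 0.5  0.5 -0. ] 0.08683731765088994
```

View pics/d1.png

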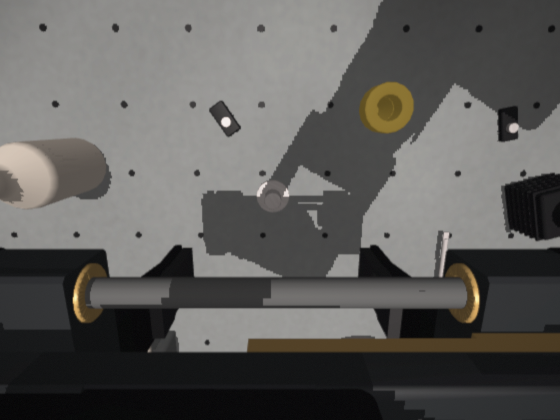

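The lid's disc is at about (273,195).

```bash
python3 - <<'E'
from h import *
o=lobs("d1")
p=ray_top((273,195.5),.018,"wrist",o);print(p)
overlay("d1",p[0],p[1],[(.018,.018),(.009,.042)],"d1o",f=10,pad=28)
E
```

```text
[ 0.62262001 -0.21181287  0.018     ]
```

View pics/d1o.png

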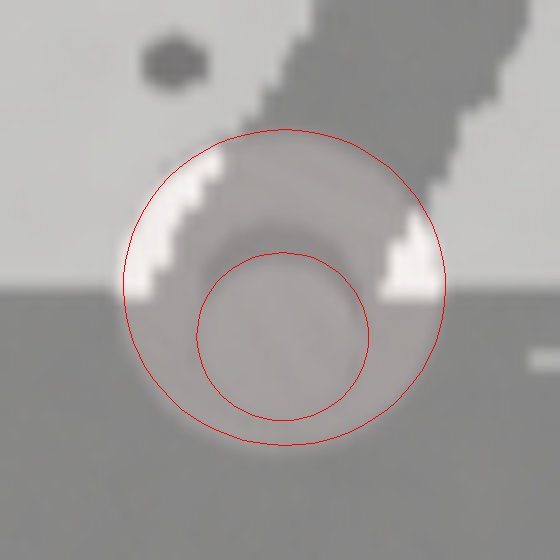

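drive_tool --plan '[[[0.23, -0.12, -1, 0, 0, 0], [0, 0, -1, 0, 0, 0], [0, 0, -1, 0, 0, 0], [0, 0, -1, 0, 0, 0], [0, 0, -1, 0, 0, 0], [0, 0, -1, 0, 0, 0], [0, 0, -1, 0, 0, 0], [0, 0, -0.5, 0, 0, 0]]]'

```text
time: 44.02
position: [0.6227, -0.2125, 0.213]
tool_rot: [-0.001, 1.0, 0.001, -0.001]
ft_force: [-0.1, -0.2, 0.8]
grip_width: 0.0868
```

drive_tool --plan '[[[0, 0, -0.3, 0, 0, 0], [0, 0, -0.12, 0, 0, 0], [0, 0, 0, 0, 0, 0], [0, 0, 0, 0, 0, 0], [0, 0, 0, 0, 0, 0]]]'

```text
time: 44.65
position: [0.6232, -0.2133, 0.2043]
tool_rot: [-0.0, 1.0, -0.0, 0.0]
ft_force: [0.2, 0.6, 0.1]
grip_width: 0.0871
```

drive_tool --plan '[[[0, 0, 0, 0, 0, 0], [0, 0, 0, 0, 0, 0], [0, 0, 0, 0, 0, 0], [0, 0, 0, 0, 0, 0], [0, 0, 0, 0, 0, 0], [0, 0, 0, 0, 0, 0], [0, 0, 0, 0, 0, 0], [0, 0, 0, 0, 0, 0]]]' --grip 1 --force 15

```text
time: 45.65
position: [0.6231, -0.2131, 0.2037]
tool_rot: [-0.001, 1.0, 0.0, -0.0]
ft_force: [-0.1, -0.3, 0.2]
grip_width: 0.0177
```

drive_tool --plan '[[[0, 0, 0, 0, 0, 0], [0, 0, 0, 0, 0, 0]]]'

```text
time: 45.9
position: [0.6231, -0.2132, 0.2037]
tool_rot: [-0.0, 1.0, -0.0, 0.0]
ft_force: [0.7, 0.3, 0.4]
grip_width: 0.0177
```

drive_tool --plan '[[[0, 0, 0.4, 0, 0, 0], [0, 0, 0.8, 0, 0, 0], [0, 0, 1, 0, 0, 0], [0, 0, 1, 0, 0, 0], [0, 0, 1, 0, 0, 0], [0, 0.4, 1, 0, 0, 0], [-0.35, 0.8, 0.4, 0, 0, 0], [-0.35, 1, 0, 0, 0, 0]]]'

```text
time: 46.9
position: [0.6048, -0.1571, 0.3454]
tool_rot: [-0.0, 1.0, -0.0, 0.001]
ft_force: [-0.1, 0.4, -1.2]
grip_width: 0.0173
```

drive_tool --plan '[[[-0.4, 1, 0, 0, 0, 0], [-0.4, 1, 0, 0, 0, 0], [-0.4, 1, 0, 0, 0, 0], [-0.4, 1, 0, 0, 0, 0], [-0.4, 1, 0, 0, 0, 0], [-0.4, 1, 0, 0, 0, 0], [-0.4, 1, 0, 0, 0, 0], [-0.4, 1, 0, 0, 0, 0]]]'

```text
time: 47.9
position: [0.5246, 0.0434, 0.3438]
tool_rot: [-0.001, 1.0, 0.0, -0.0]
ft_force: [-0.1, -0.3, -0.3]
grip_width: 0.0175
```

drive_tool --plan '[[[-0.4, 1, 0, 0, 0, 0], [-0.4, 1, 0, 0, 0, 0], [-0.4, 1, 0, 0, 0, 0], [-0.4, 1, 0, 0, 0, 0], [-0.4, 1, 0, 0, 0, 0], [-0.3, 1, 0, 0, 0, 0], [-0.17, 0.8, 0, 0, 0, 0], [0, 0.42, 0, 0, 0, 0]]]'

```text
time: 48.9
position: [0.4627, 0.2236, 0.3438]
tool_rot: [-0.001, 1.0, -0.0, -0.0]
ft_force: [-0.6, 0.0, -0.3]
grip_width: 0.0172
```

drive_tool --plan '[[[0, 0, 0, 0, 0, 0], [0, 0, 0, 0, 0, 0], [0, 0, 0, 0, 0, 0]]]'

```text
time: 49.28
position: [0.464, 0.2217, 0.3437]
tool_rot: [0.0, 1.0, -0.0, -0.0]
ft_force: [0.7, 1.2, -1.8]
grip_width: 0.0175
```

```bash
python3 look.py w8
```

```text
49.275 [0.464  0.2217 0.3437] yaw y 89.99 z [-1.e-04 -2.e-04 -1.e+00] F [ 0.7  1.2 -1.8] 0.01746749075012813
```

View pics/w8.png

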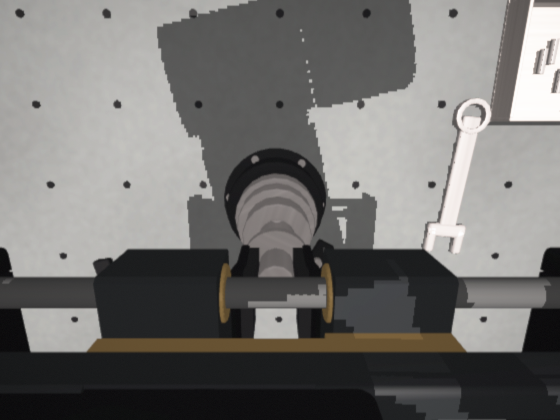

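drive_tool --plan '[[[0, 0.01, -0.3, 0, 0, 0], [0, 0, -0.3, 0, 0, 0], [0, 0, -0.2, 0, 0, 0], [0, 0, -0.2, 0, 0, 0], [0, 0, -0.1, 0, 0, 0], [0, 0, -0.1, 0, 0, 0], [0, 0, 0, 0, 0, 0], [0, 0, 0, 0, 0, 0]]]'

```text
time: 50.32
position: [0.4639, 0.2226, 0.3139]
tool_rot: [-0.001, 1.0, 0.0, 0.0]
ft_force: [-0.1, 0.3, -1.5]
grip_width: 0.0175
```

drive_tool --plan '[[[0, 0, -0.06, 0, 0, 0], [0, 0, -0.06, 0, 0, 0], [0, 0, 0, 0, 0, 0], [0, 0, 0, 0, 0, 0]]]'

```text
time: 50.82
position: [0.4638, 0.2226, 0.3107]
tool_rot: [-0.0, 1.0, -0.0, -0.0]
ft_force: [-0.4, -0.5, -1.2]
grip_width: 0.0173
```

drive_tool --plan '[[[0, 0, -0.05, 0, 0, 0], [0, 0, -0.04, 0, 0, 0], [0, 0, 0, 0, 0, 0], [0, 0, 0, 0, 0, 0]]]'

```text
time: 51.32
position: [0.4638, 0.2226, 0.3087]
tool_rot: [-0.001, 1.0, 0.0, 0.0]
ft_force: [-0.6, 0.1, 1.8]
grip_width: 0.0177
```

Contact at the predicted height. I press lightly and release.

drive_tool --plan '[[[0, 0, -0.03, 0, 0, 0], [0, 0, 0, 0, 0, 0], [0, 0, 0, 0, 0, 0]]]' --force 4

```text
time: 51.7
position: [0.4639, 0.2226, 0.3082]
tool_rot: [-0.0, 1.0, 0.0, 0.0]
ft_force: [-0.5, 0.9, 5.4]
grip_width: 0.018
```

drive_tool --plan '[[[0, 0, 0, 0, 0, 0], [0, 0, 0, 0, 0, 0], [0, 0, 0, 0, 0, 0], [0, 0, 0, 0, 0, 0], [0, 0, 0, 0, 0, 0], [0, 0, 0, 0, 0, 0], [0, 0, 0, 0, 0, 0]]]' --grip 0

```text
time: 52.58
position: [0.4638, 0.2226, 0.3077]
tool_rot: [-0.0, 1.0, -0.0, -0.0]
ft_force: [-0.3, -0.5, 1.2]
grip_width: 0.0797
```

drive_tool --plan '[[[0, 0, 0.3, 0, 0, 0], [0, 0, 0.7, 0, 0, 0], [0, 0, 1, 0, 0, 0], [0, 0, 1, 0, 0, 0], [0, 0, 0.7, 0, 0, 0], [0, 0, 0, 0, 0, 0], [0, 0, 0, 0, 0, 0], [0, 0, 0, 0, 0, 0]]]'

```text
time: 53.58
position: [0.4635, 0.2225, 0.3994]
tool_rot: [-0.0, 1.0, -0.0, -0.001]
ft_force: [-0.2, 0.2, 0.1]
grip_width: 0.0869
```

```bash
python3 look.py w9;python3 - <<'E'
from h import *
overlay("w9",.4637,.2222,[(.023,.117),(.018,.123),(.009,.147)],"w9o",f=7,pad=56)
im=camera("scene")[:,:,::-1]; cv2.imwrite("pics/sc9.png",im)
c=((cv2.resize(im[120:220,280:400],None,fx=6,fy=6,interpolation=cv2.INTER_CUBIC)/255.)**.6*255).astype(np.uint8); cv2.imwrite("pics/sc9c.png",c)
E
```

```text
53.575 [0.4635 0.2225 0.3994] yaw y 90.05 z [-2.e-03 -5.e-04 -1.e+00] F [-0.2  0.2  0.1] 0.08694614385672668
```

View pics/w9o.png

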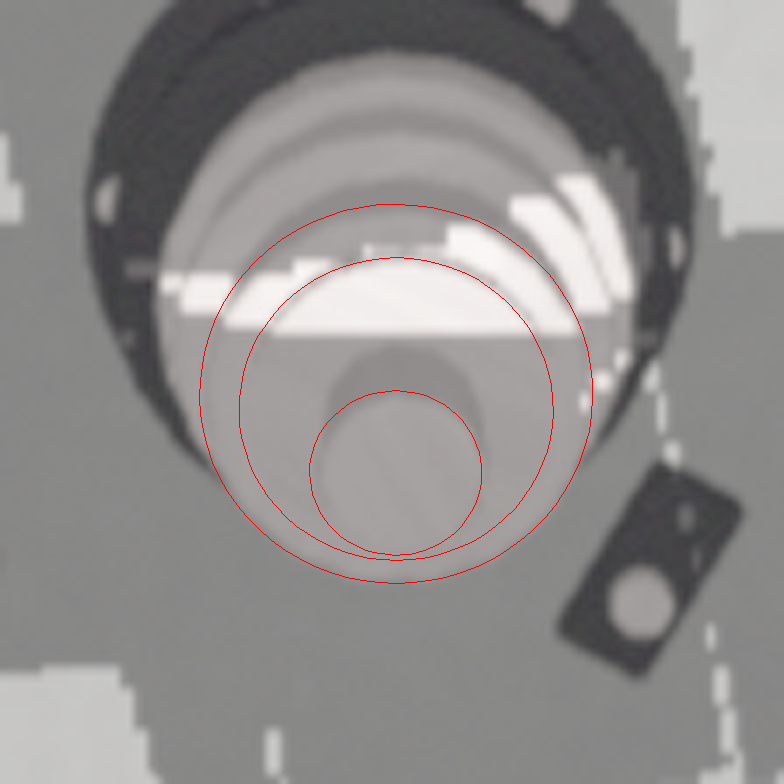

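View pics/sc9c.png

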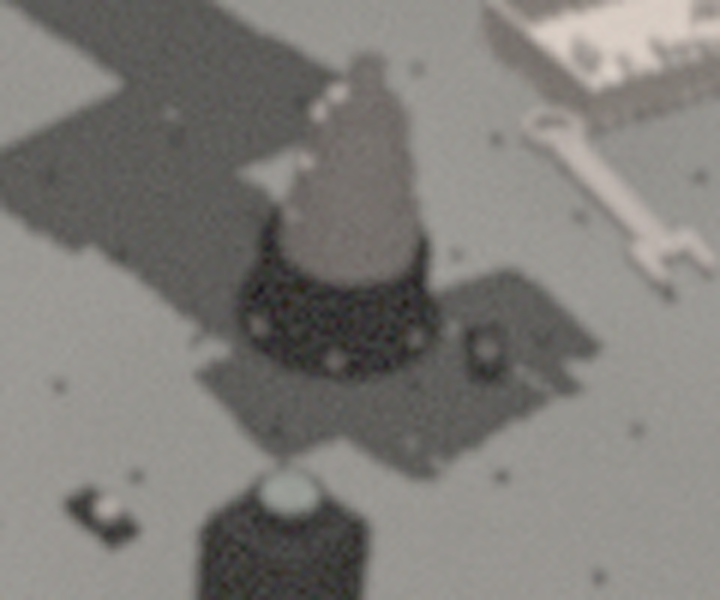

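The overlay and the scene view both show the stack upright and seated. I check that the arm is clear and settled, then hand in.

```bash
python3 - <<'E'
from h import *
o=robot.get_obs(); print(o["time"],o["position"].round(4),o["joint_velocities"].round(4),o["ft_force"].round(1))
print(robot.hand_in())
E
```

```text
53.675 [0.4637 0.2225 0.3994] [ 0.0009 -0.0011 -0.0038  0.0006 -0.0004 -0.0002] [ 0.2 -0.4  1. ]
the job is handed in; nothing more can be done
None
```

I built the stack in the well in order (large, middle and small steel cup, then lid) and handed it in at 53.7 s. The hand-in gives no verdict.

- **Placing:** I lowered each piece until the force reading showed contact, within about 1 mm of the expected seated height. Then I released it and backed off.
- **Last checks:** Wrist-camera overlays after each placing matched the seated positions to about 0.5 mm. The last wrist and scene views show the stack upright, with the gripper open and about 70 mm above the lid.
- **Bystanders:** I saw no contact with any of them, but I did not re-measure where they ended up.
- **Disagreement:** With the large cup held above the well, the camera showed its rim about 3–4 mm lower than calculated. After I set it down, its rim was at the right height, and none of the checks failed.

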